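Complete the row of glass blocks on the pick-up plate

TASK

A row of three glass blocks is being laid out on the dark pick-up plate, and the blue one already sits in the middle place against the steel stop bar. Slide the two stray amber blocks along the plate, without lifting them off it, into the empty white-marked places to the left and right of the blue block, one in each (either will do), flush and square against the bar like the blue one. Leave the blue block in its place.

Things in the scene. Friction and masses are not known exactly. Their poses are not given: they have to be found in the camera images.
- amber_a_center (a point): One of two amber (orange) blocks: glass block, 50 mm long (its x) by 40 mm wide (its y) by 30 mm high, about 150 g; the point is its centre, half-way up (15 mm above the plate's top); z up. It starts nearer the robot than the bar, in front of the left or the right place, its length within 25 degrees of the plate's x.
- amber_b_center (a point): The other amber block, the same: glass block, 50 mm long (its x) by 40 mm wide (its y) by 30 mm high, about 150 g; the point is its centre, half-way up (15 mm above the plate's top); z up. It starts in front of the other of the two empty places, its length within 25 degrees of the plate's x. A green block of the same size lies between the two and takes no part.
- blue_center (a point): Blue glass block, 50 mm long (its x) by 40 mm wide (its y) by 30 mm high, about 150 g; the point is its centre, half-way up (15 mm above the plate's top); z up. It already sits in the middle place, against the bar.
- plate: Fixed dark grey plate, 260 (x) by 420 (y) by 12 mm thick, flat on the table, turned up to 10 degrees. Origin: centre of its underside; x away from the robot, y to its left, z up. Steel stop bar along y: near face at x = 75 mm, 14 mm higher than the plate. Three places outlined in white at y = 120, 0, -120 mm; a block in place has its length along x, an end against the bar, its centre at x = 50, z = 27 mm.
Mind the look-alikes: they are no part of the job. Leave any brown or pink look-alike of the part that bears amber_b_center alone. What is shaped like the part that bears amber_a_center but pink is not meant.

How it is judged:
By the outcome, as a careful person would: the job done as asked, in the order asked, and still so for the second after the job is handed in, with the robot touching nothing.
It also fails if it takes over 43 s, if anything falls off the work surface, if the arm or the gripper's body presses on something with over 40 N, if the wrist force passes 120 N, or if a joint passes its speed limit or range.

ROBOT

A 6-joint arm with a two-finger parallel gripper is mounted at the origin on the work surface. World frame = base frame: x ahead of the robot, y to its left, z up, the work surface at z = 0. Lengths are in mm, angles in rad, forces in N, time in s.
With the tool pointing down it reaches from about 275 to 1000 mm from the base axis. Payload 8.4 kg.
Tool frame: the origin (TCP) lies at the very end of the fingers, on their centre line; the grasp point (between the pads) lies 19 mm behind it; z points along the fingers, y is the direction in which the jaws open and shut (so a half turn about z gives the same grasp; the last joint's range is limited). The gripper opens to 85 mm and grips with 20 to 120 N. Pads are 22 mm wide; open, the fingers measure 114 mm over their backs; the gripper's body (76 mm by 85 mm) begins 54 mm behind the grasp point. The pads swing forward as they close: fully open they stand 13 mm farther back than shut.
Start: joints at [1.218, 0.353, 1.633, -0, 1.155, -0.002], TCP at [214.779, 586.939, 231.281] pointing down, gripper open.
Joint ranges: [-2.63, 2.63], [-0.92, 2.1], [0.06, 2.66], [-1.3, 4.44], [0, 2.69], [-3.02, 3.02]. Speed limits (rad/s): [2.22, 2.22, 2.79, 3.14, 3.14, 3.14].

INTERFACE

Orientations are given as [roll, pitch, yaw] about the fixed x, y, z axes, in that order (R = Rz(yaw) Ry(pitch) Rx(roll)).
In Python, from rig import r gives the robot as it stands.
- The arm moves only by the tool jog_arm, never from a script. Its argument "moves" is a list of rows, each an object with "grip": the gripper command: -1 is fully open, 1 is shut, values between are in proportion; "translation": the shift along the tool's x, y, z in m, a list of three; "twist": the turn, a rotation vector about the tool's x, y, z in rad, a list of three. In form: [{"grip": grip, "translation": [dx, dy, dz], "twist": [ax, ay, az]}, ...]. A call has 1 to 10 rows; each row shifts and turns the commanded pose from where the row before left it, along the tool's axes as they then stand; what a row does not reach is not made up. A row lasts 1/12 s, in which the tool goes at most 41.7 mm and 7.16 degrees, less where a joint would pass 70% of its speed; a pose out of reach is approached as far as the arm can. A call with a gripper value outside its range is refused whole. The fingers move at their own pace and stop on an object; "squeeze" is the grip in N (left out, the last holds). Time passes only in rows, so rows that do not move let the fingers close. It gives the time, the measured TCP pose, the force and the opening at its end, in the units of the state.
- r.sense(): the state, without advancing time (a new reading comes with each control period).
- r.grab_frame(name): name is "scene" or "side" or "wrist"; returns (picture, depth): 420x560x3 uint8, red, green, blue; 420x560 float32, mm along the optical axis (not along the pixel's ray), 0 where there is no reading.
- r.calibration(name): a dict with "fx", "fy", "cx", "cy" (pixels), "R" (3x3) and "t" (3): a world point X has camera coordinates R X + t. Camera axes: x right, y down, z forward; pixel columns grow to the right and rows downward; lengths in mm; the calibration is good to about 2 mm. A picture is of the moment at which its call begins: read the wrist's pose just before it. calibration takes no time and is no camera call; for the wrist camera it gives the pose at the moment of the call.
- r.sign_off(): hands the job in, once; it reports no verdict.
The state is a dict: "clock": time; "qpos": joint angles; "qvel": joint speeds; "joint_efforts": joint torques, N m; "eef_pos": TCP position; "tcp_rot": TCP orientation; "contact_force": force on the tool from outside, world axes, zero at the start; "wrist_torque": the same for the moment, N m; "opening": opening from 0.0 (shut) to 1.0 (fully open).
Only numpy, scipy, OpenCV 4.12 (cv2) and the standard library are available. Lean on these libraries where they do the work, as an engineer would, in place of code of your own. Each camera call takes 0.05 s, during which the arm holds its last target.

## Working session

There is one attempt and no reset: what is moved stays moved. The work goes in short steps, Python scripts to look and compute and a tool call to move; the robot and the scene stay as the last step left them, time stands still between calls to the robot, and variables do not carry over. Pictures are saved under pics/ and viewed, and the job is handed in when it is done.

Besides the shell and the picture viewer there is one more tool, called as name([rows], argument=value, ...), one row to a line, values as JSON. jog_arm: Moves the arm, as the interface text tells. Its arguments: {"type":"object","properties":{"moves":{"type":"array"},"squeeze":{"type":"number"}},"required":["moves"]}

```bash
mkdir -p pics; ls; python3 - <<'E'
from rig import r
import cv2,numpy as np
print(r.sense())
for n in ["scene","side"]:
    c=r.calibration(n);print(n,c)
    p,d=r.grab_frame(n)
    cv2.imwrite(f"pics/{n}0.png",p[:,:,::-1]);np.savez(f"pics/{n}0.npz",p=p,d=d)
E
```

```text
pics
{'clock': 0.0, 'qpos': array([ 1.21759991e+00,  3.53649533e-01,  1.63414838e+00, -1.52564729e-05,
        1.15518654e+00, -2.39783256e-03]), 'qvel': array([ 0.00165594, -0.00098476, -0.0010336 ,  0.00145111,  0.00045894,
       -0.00210314]), 'joint_efforts': array([ 3.53494454e-05, -6.05241323e+01, -3.42077458e+01,  2.54903989e-04,
        9.02288826e-03,  3.44624894e-06]), 'eef_pos': array([214.61704375, 586.4849001 , 230.55471563]), 'tcp_rot': array([-3.14020082e+00,  1.06117569e-05,  2.79080024e+00]), 'contact_force': array([-0.41069456, -0.34484531,  0.09446219]), 'wrist_torque': array([-0.00884391,  0.07294155,  0.01098841]), 'opening': 0.9994699987874417}
scene {'fx': 410.14153567881607, 'fy': 410.14153567881607, 'cx': 281.7070267556324, 'cy': 211.39317968524685, 'R': array([[ 0.23547435,  0.97187637,  0.00285367],
       [ 0.57054021, -0.13585703, -0.80995478],
       [-0.78678822,  0.19235171, -0.5864854 ]]), 't': array([-161.60001327, -238.06778479, 1241.52057692])}
side {'fx': 474.1682834298793, 'fy': 474.1682834298793, 'cx': 275.29444641308453, 'cy': 208.8335820310292, 'R': array([[-0.99813966, -0.05707829, -0.02143081],
       [-0.01765195,  0.60699304, -0.79451108],
       [ 0.05835769, -0.79265473, -0.60687137]]), 't': array([523.52043824,  48.12608606, 857.04622112])}
```

View pics/scene0.png

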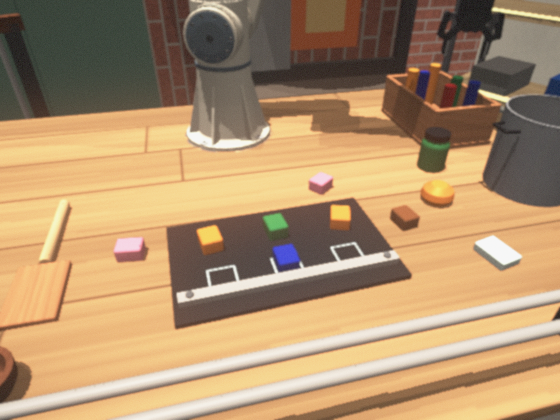

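View pics/side0.png

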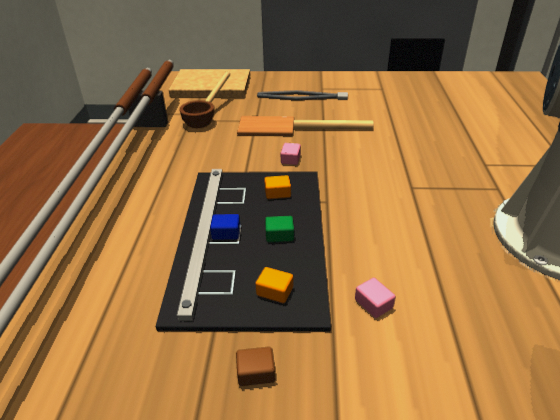

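Scene view: amber blocks at about (210,239) and (340,217), green at (276,225), blue at (286,257). Pink look-alikes are at (129,249) and (320,183), brown at (404,216), all three off the plate. The side view agrees: amber at (277,187) and (275,285), on the plate.

```bash
cat > h.py <<'E'
import numpy as np,cv2
def cloud(c,d):
    v,u=np.mgrid[0:d.shape[0],0:d.shape[1]]
    P=np.stack([(u-c['cx'])/c['fx']*d,(v-c['cy'])/c['fy']*d,d],-1)
    return (P-c['t'])@c['R']
def proj(c,X):
    q=np.asarray(X)@c['R'].T+c['t']; return np.stack([c['fx']*q[...,0]/q[...,2]+c['cx'],c['fy']*q[...,1]/q[...,2]+c['cy']],-1)
def masks(p):
    h=cv2.cvtColor(p,cv2.COLOR_RGB2HSV);H,S,V=h[...,0],h[...,1],h[...,2]
    return dict(amber=(H>10)&(H<24)&(S>215)&(V>110),green=(H>50)&(H<75)&(S>150)&(V>40),blue=(H>110)&(H<130)&(S>150)&(V>50),dark=(V<50)&(S<120))
E
python3 - <<'E'
from h import *
from rig import r
for n in ["scene","side"]:
    z=np.load(f"pics/{n}0.npz");p,d=z['p'],z['d'];c=r.calibration(n)
    W=cloud(c,d)
    for k,m in masks(p).items():
        m=m&(d>0)&(W[...,0]>250)&(W[...,0]<800)&(abs(W[...,1])<450)&(W[...,2]<60)&(W[...,2]>-5)
        nn,l,st,ce=cv2.connectedComponentsWithStats(m.astype(np.uint8))
        for i in range(1,nn):
            if st[i,4]<80: continue
            P=W[l==i]
            zt=np.percentile(P[:,2],90)
            T=P if k=='dark' else P[P[:,2]>zt-5]
            rc=cv2.minAreaRect(T[:,:2].astype(np.float32))
            print(n,k,ce[i].round(),st[i,4],"z%.1f"%zt,np.round(rc[0],1),np.round(rc[1],1),round(rc[2],1))
E
```

```text
scene blue [286. 254.] 352 z44.1 [615.9  24.3] [47.6 37.2] 3.3
side amber [277. 182.] 306 z42.2 [ 526.  -102.6] [48.9 40.4] 8.2
side amber [274. 279.] 623 z42.4 [515.9 165.4] [40.8 49.3] 69.2
side green [279. 226.] 553 z42.1 [515.5  29.5] [49.3 40.6] 4.7
side blue [224. 224.] 544 z42.0 [613.   26.1] [49.8 40.9] 1.2
side dark [253. 260.] 17183 z12.6 [566.1  30. ] [257.4 416.8] 1.8
```

jog_arm([
  {"grip": -1,"translation": [0,0,-0.035],"twist": [0,0,-0.117]},
  {"grip": -1,"translation": [0,0,-0.035],"twist": [0,0,-0.117]},
  {"grip": -1,"translation": [0,0,-0.035],"twist": [0,0,-0.117]},
  {"grip": -1,"translation": [-0.015,-0.035,0],"twist": [0,0,0]},
  {"grip": -1,"translation": [-0.015,-0.035,0],"twist": [0,0,0]},
  {"grip": -1,"translation": [-0.015,-0.035,0],"twist": [0,0,0]},
  {"grip": -1,"translation": [-0.015,-0.035,0],"twist": [0,0,0]},
  {"grip": -1,"translation": [-0.015,-0.035,0],"twist": [0,0,0]},
  {"grip": -1,"translation": [-0.015,-0.035,0],"twist": [0,0,0]},
  {"grip": -1,"translation": [-0.015,-0.035,0],"twist": [0,0,0]},
])

```text
clock: 0.93
eef_pos: [319.9, 340.1, 336.0]
tcp_rot: [-3.141, -0.0, -3.141]
contact_force: [0.2, 0.6, 0.4]
opening: 0.993
```

jog_arm([
  {"grip": -1,"translation": [-0.015,-0.035,0],"twist": [0,0,0]},
  {"grip": -1,"translation": [-0.015,-0.035,0],"twist": [0,0,0]},
  {"grip": -1,"translation": [-0.015,-0.035,0],"twist": [0,0,0]},
  {"grip": -1,"translation": [-0.015,-0.035,0],"twist": [0,0,0]},
  {"grip": -1,"translation": [-0.015,-0.035,0],"twist": [0,0,0]},
  {"grip": -1,"translation": [-0.015,-0.035,0],"twist": [0,0,0]},
  {"grip": -1,"translation": [-0.015,-0.035,0],"twist": [0,0,0]},
  {"grip": -1,"translation": [-0.015,-0.035,0],"twist": [0,0,0]},
  {"grip": -1,"translation": [-0.015,-0.03,0],"twist": [0,0,0]},
  {"grip": -1,"translation": [0,0,0],"twist": [0,0,0]},
])

```text
clock: 1.77
eef_pos: [456.6, 27.5, 336.1]
tcp_rot: [-3.14, 0.001, 3.138]
contact_force: [-0.7, 0.1, -0.3]
opening: 0.997
```

```bash
python3 - <<'E'
from rig import r
import cv2,numpy as np
s=r.sense();print(s['eef_pos'],s['tcp_rot'],s['clock'])
c=r.calibration("wrist");print(c)
p,d=r.grab_frame("wrist")
cv2.imwrite("pics/w1.png",p[:,:,::-1]);np.savez("pics/w1.npz",p=p,d=d,**c)
E
```

```text
[456.64080712  27.46181756 336.09164595] [-3.13952041e+00  6.97904782e-04  3.13811945e+00] 1.7667
{'fx': 346.6398009579433, 'fy': 346.6398009579433, 'cx': 285.859447070476, 'cy': 211.31801364077978, 'R': array([[ 0.00297981,  0.99999069, -0.00312171],
       [ 0.95540347, -0.0019251 ,  0.29529732],
       [ 0.29528856, -0.00386242, -0.95540031]]), 't': array([ -28.49397279, -506.40996461,  345.12204068])}
```

View pics/w1.png

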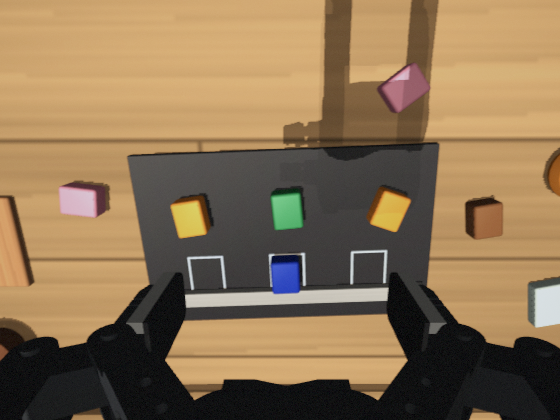

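```bash
cat > ana.py <<'E'
from h import *
def ana(f):
    z=np.load(f);p,d=z['p'],z['d'];c={k:z[k] for k in ('fx','fy','cx','cy','R','t')}
    W=cloud(c,d)
    for k,m in masks(p).items():
        m=m&(d>0)&(W[...,0]>250)&(W[...,0]<800)&(abs(W[...,1])<450)&(W[...,2]<60)&(W[...,2]>-5)
        nn,l,st,ce=cv2.connectedComponentsWithStats(m.astype(np.uint8))
        for i in range(1,nn):
            if st[i,4]<150: continue
            P=W[l==i]
            zt=np.percentile(P[:,2],90)
            T=P if k=='dark' else P[P[:,2]>zt-4]
            rc=cv2.minAreaRect(T[:,:2].astype(np.float32))
            print(k,ce[i].round(),st[i,4],"z%.1f"%zt,np.round(rc[0],1),np.round(rc[1],1),round(rc[2],1))
    # near edge of white bar top
    h=cv2.cvtColor(p,cv2.COLOR_RGB2HSV)
    return p,d,c,W
def tow(c,uv,z):
    uv=np.asarray(uv,float);ray=np.stack([(uv[:,0]-c['cx'])/c['fx'],(uv[:,1]-c['cy'])/c['fy'],np.ones(len(uv))],-1)@c['R']
    o=-c['R'].T@c['t'];return o+ray*((z-o[2])/ray[:,2])[:,None]
E
python3 -c "
from ana import *
ana('pics/w1.npz')"
```

```text
blue [285. 276.] 905 z43.7 [613.8  25.3] [47.1 37.4] 1.4
dark [340. 150.] 1099 z13.4 [448.4  22.2] [ 17.7 412. ] 2.1
```

Wrist view (image up = toward the robot, right = +y): amber at (190,217) and (390,209), green at (287,209) between them, blue at (286,274) in the middle place. White outlines sit at about (207,272) and (369,267). Pink (83,200), pink (404,88) and brown (485,218) are off the plate.

```bash
python3 - <<'E'
import cv2
p=cv2.imread('pics/w1.png')
a=cv2.resize(p[180:315,150:300],None,fx=5,fy=4.4,interpolation=cv2.INTER_CUBIC);a=cv2.resize(p[180:300,150:300],None,fx=5,fy=5,interpolation=cv2.INTER_CUBIC);cv2.imwrite('pics/c1.png',a)
a=cv2.resize(p[180:300,280:430],None,fx=5,fy=5,interpolation=cv2.INTER_CUBIC);cv2.imwrite('pics/c2.png',a)
h=cv2.cvtColor(p,cv2.COLOR_BGR2HSV)
for u,v in[(190,214),(390,205),(190,232),(485,210)]:print(h[v,u])
E
```

```text
[ 26 146 219]
[ 22 164 218]
[ 24 158 218]
[ 13 146 164]
```

View pics/c1.png

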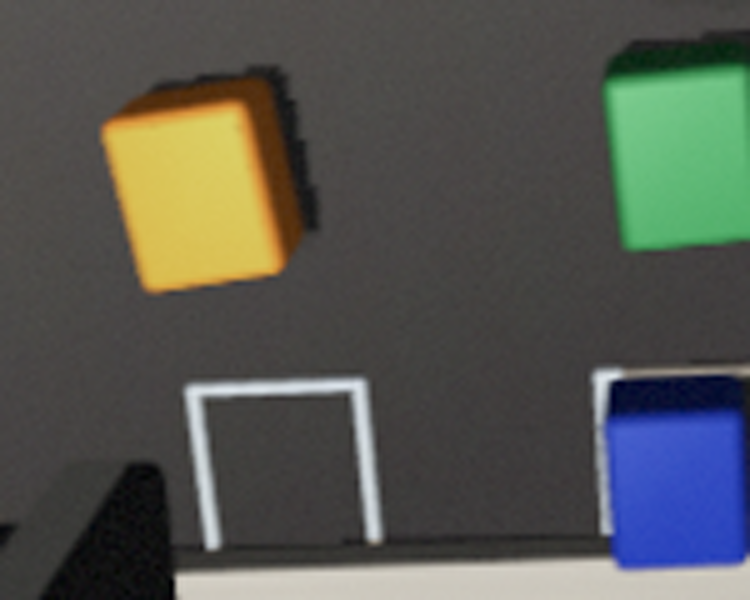

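View pics/c2.png

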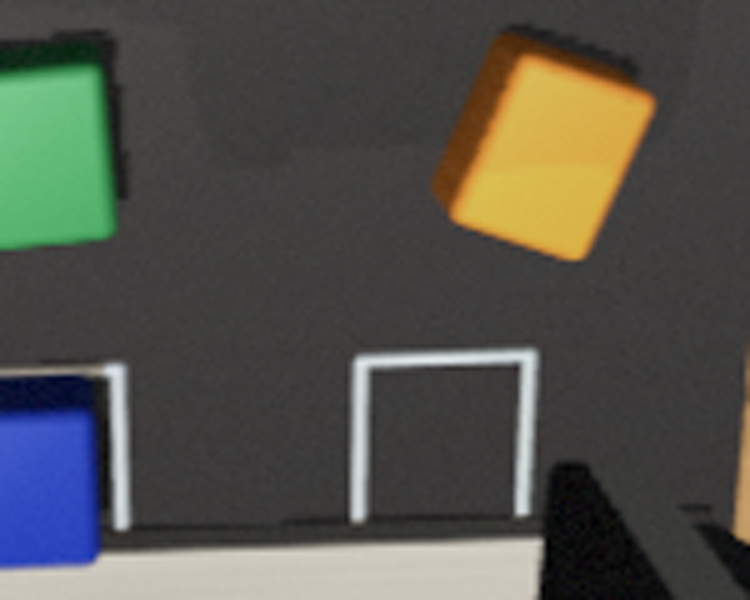

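```bash
python3 - <<'E'
from ana import *
z=np.load('pics/w1.npz');c={k:z[k] for k in ('fx','fy','cx','cy','R','t')}
L=lambda a:np.array(a)/5+[149.6,179.6]
R=lambda a:np.array(a)/5+[279.6,179.6]
def show(n,uv,zz,):
    X=tow(c,uv,zz)[:,:2];print(n,X.round(1).tolist(),'mean',X.mean(0).round(1));return X
def blk(n,uv):
    X=show(n,uv,42); print('  sides',np.linalg.norm(np.roll(X,-1,0)-X,axis=1).round(1)); 
    e=X[3]-X[0]+X[2]-X[1];print('  yaw',np.degrees(np.arctan2(e[1],e[0])))
blk('amberR',L([(104,127),(243,100),(285,272),(150,293)]))
blk('amberL',R([(520,50),(655,98),(580,262),(452,215)]))
blk('blue',np.vstack([L([(608,412)]),R([(95,410),(100,562)]),L([(615,568)])]))
show('outR',L([(197,388),(357,385),(375,541),(213,548)]),12)
show('outL',R([(363,360),(530,354),(523,515),(358,520)]),12)
show('outB',np.vstack([L([(600,372)]),R([(115,370),(123,525)]),L([(608,530)])]),12)
X=show('bar',np.vstack([L([(180,572),(605,558)]),R([(110,548),(540,538)])]),26)
k=np.polyfit(X[:,1],X[:,0],1);print(k,-np.degrees(np.arctan(k[0])))
# depth check
W=cloud(c,z['d'])
for u,v in[(190,214),(390,205),(285,280),(240,240),(250,298)]:print(W[v,u].round(1))
E
```

```text
amberR [[508.1, -124.6], [500.9, -87.5], [548.9, -79.9], [554.9, -116.9]] mean [ 528.2 -102.2]
  sides [37.8 48.7 37.5 47.4]
  yaw 9.176698097808993
amberL [[488.0, 153.6], [500.9, 189.9], [546.5, 174.4], [533.1, 139.1]] mean [517.1 164.3]
  sides [38.5 48.1 37.7 47.4]
  yaw -18.24556417067374
blue [[590.4, 6.6], [589.9, 44.5], [637.3, 46.3], [639.1, 7.8]] mean [614.2  26.3]
  sides [37.9 47.4 38.5 48.7]
  yaw 1.8094201405724082
outR [[596.8, -115.8], [595.9, -68.6], [647.5, -66.2], [649.8, -115.5]] mean [622.5 -91.6]
outL [[588.2, 123.8], [586.4, 172.4], [639.0, 174.6], [640.6, 125.1]] mean [613.6 149. ]
outB [[591.9, 2.9], [591.3, 51.3], [642.2, 54.3], [643.8, 4.5]] mean [617.3  28.2]
bar [[649.7, -121.6], [645.2, 4.2], [642.0, 49.8], [638.8, 175.8]] mean [643.9  27. ]
[-3.75345817e-02  6.44953408e+02] 2.149564028276047
[520.6 -99.9  42. ]
[508.6 163.6  42.3]
[617.6  25.6  43.1]
[568.7 -39.2  14.5]
[656.5 -26.6  26.1]
```

jog_arm([
  {"grip": -1,"translation": [-0.0178,-0.0325,0.01],"twist": [0,0,0]},
  {"grip": -1,"translation": [-0.0178,-0.0325,0.01],"twist": [0,0,0]},
  {"grip": -1,"translation": [-0.0178,-0.0325,0.01],"twist": [0,0,0]},
  {"grip": -1,"translation": [-0.0178,-0.0325,0.01],"twist": [0,0,0]},
  {"grip": -1,"translation": [0,0,0.04],"twist": [0,0,-0.078]},
  {"grip": -1,"translation": [0,0,0.04],"twist": [0,0,-0.078]},
  {"grip": -1,"translation": [0,0,0.035],"twist": [0,0,0]},
  {"grip": -1,"translation": [0,0,0.035],"twist": [0,0,0]},
  {"grip": -1,"translation": [0,0,0.035],"twist": [0,0,0]},
  {"grip": -1,"translation": [0,0,0.035],"twist": [0,0,0]},
])

```text
clock: 2.65
eef_pos: [525.7, -96.7, 74.8]
tcp_rot: [3.141, -0.0, -2.985]
contact_force: [1.2, 0.2, 0.8]
opening: 1.0
```

jog_arm([
  {"grip": -1,"translation": [0,0,0],"twist": [0,0,0]},
  {"grip": -1,"translation": [0,0,0],"twist": [0,0,0]},
])

```text
clock: 2.82
eef_pos: [524.6, -96.8, 75.2]
tcp_rot: [3.14, -0.004, -2.985]
contact_force: [0.4, 0.2, 0.3]
opening: 1.001
```

```bash
cat > snap.py <<'E'
import sys
from rig import r
import cv2,numpy as np
for n in sys.argv[2:]:
    c=r.calibration(n);p,d=r.grab_frame(n)
    cv2.imwrite(f"pics/{n}{sys.argv[1]}.png",p[:,:,::-1]);np.savez(f"pics/{n}{sys.argv[1]}.npz",p=p,d=d,**c)
s=r.sense();print(s['clock'],s['eef_pos'].round(2),np.degrees(s['tcp_rot']).round(2),s['contact_force'].round(1))
E
python3 snap.py 2 wrist
```

```text
2.8667 [526.29 -97.24  77.01] [ 1.7998e+02 -4.0000e-02 -1.7101e+02] [-1.2 -0.3  1. ]
```

View pics/wrist2.png

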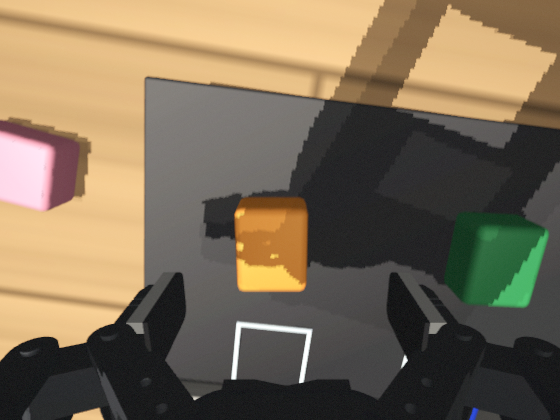

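Wrist view: the amber block spans (236–307, 198–291) and is square to the jaws. It sits about 5 mm to the left of their centre, in agreement with the measured offset.

jog_arm([
  {"grip": -1,"translation": [-0.001,-0.0056,0],"twist": [0,0,0]},
  {"grip": -1,"translation": [0,0,0.02],"twist": [0,0,0]},
  {"grip": -1,"translation": [0,0,0.02],"twist": [0,0,0]},
  {"grip": -1,"translation": [0,0,0.012],"twist": [0,0,0]},
  {"grip": -1,"translation": [0,0,0.008],"twist": [0,0,0]},
  {"grip": -1,"translation": [0,0,0],"twist": [0,0,0]},
], squeeze=30)

```text
clock: 3.37
eef_pos: [527.9, -103.5, 16.1]
tcp_rot: [3.141, -0.0, -2.985]
contact_force: [-0.9, 0.2, -0.7]
opening: 0.998
```

jog_arm([
  {"grip": -0.4,"translation": [0,0,0],"twist": [0,0,0]},
  {"grip": -0.2,"translation": [0,0,0],"twist": [0,0,0]},
  {"grip": 0,"translation": [0,0,0],"twist": [0,0,0]},
  {"grip": 0.1,"translation": [0,0,0],"twist": [0,0,0]},
  {"grip": 0.2,"translation": [0,0,0],"twist": [0,0,0]},
  {"grip": 0.3,"translation": [0,0,0],"twist": [0,0,0]},
  {"grip": 0.3,"translation": [0,0,0],"twist": [0,0,0]},
  {"grip": 0.3,"translation": [0,0,0],"twist": [0,0,0]},
], squeeze=30)

```text
clock: 4.03
eef_pos: [528.6, -103.5, 17.2]
tcp_rot: [-3.141, 0.001, -2.985]
contact_force: [-1.9, 0.2, 4.2]
opening: 0.459
```

```bash
python3 snap.py 3 wrist side
```

```text
4.1333 [ 528.62 -103.51   17.21] [-1.7997e+02  7.0000e-02 -1.7105e+02] [-0.9  0.3  5.7]
```

View pics/wrist3.png

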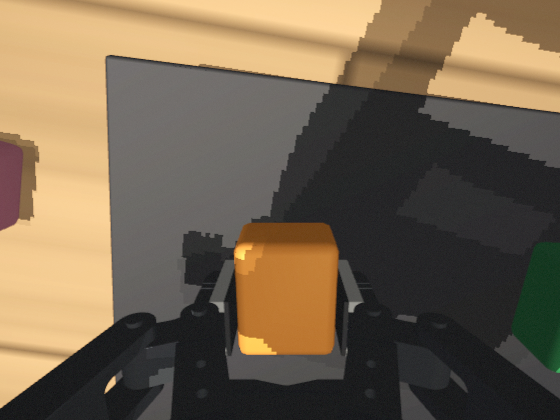

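View pics/side3.png

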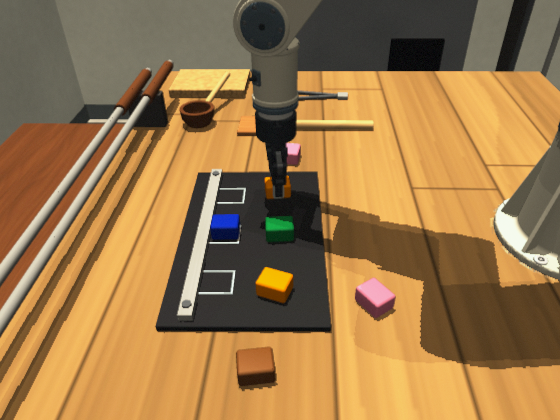

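The jaws hold the block at an opening of 0.459, about 39 mm, with a slight press on the plate. Now I slide it and straighten it to the plate's yaw.

jog_arm([
  {"grip": 0.3,"translation": [0,0,0],"twist": [0,0,0.03]},
  {"grip": 0.3,"translation": [0,0,0],"twist": [0,0,0.03]},
  {"grip": 0.3,"translation": [0,0,0],"twist": [0,0,0.03]},
  {"grip": 0.3,"translation": [0,0,0],"twist": [0,0,0.03]},
  {"grip": 0.3,"translation": [-0.012,0.0014,0],"twist": [0,0,0]},
  {"grip": 0.3,"translation": [-0.012,0.0014,0],"twist": [0,0,0]},
  {"grip": 0.3,"translation": [-0.012,0.0014,0],"twist": [0,0,0]},
  {"grip": 0.3,"translation": [-0.012,0.0014,0],"twist": [0,0,0]},
  {"grip": 0.3,"translation": [-0.012,0.0014,0],"twist": [0,0,0]},
  {"grip": 0.3,"translation": [-0.012,0.0014,0],"twist": [0,0,0]},
])

```text
clock: 4.97
eef_pos: [598.4, -92.4, 17.2]
tcp_rot: [3.141, -0.003, -3.105]
contact_force: [-9.2, -1.2, 12.5]
opening: 0.463
```

jog_arm([
  {"grip": 0.3,"translation": [-0.005,0,0],"twist": [0,0,0]},
  {"grip": 0.3,"translation": [-0.003,0,0],"twist": [0,0,0]},
  {"grip": 0.3,"translation": [0,0,0],"twist": [0,0,0]},
  {"grip": 0.3,"translation": [0,0,0],"twist": [0,0,0]},
])

```text
clock: 5.3
eef_pos: [607.0, -92.0, 17.1]
tcp_rot: [3.141, -0.001, -3.105]
contact_force: [-5.5, -0.4, 10.4]
opening: 0.462
```

```bash
python3 snap.py 4 wrist scene; python3 -c "
import cv2
p=cv2.imread('pics/scene4.png');cv2.imwrite('pics/c4.png',cv2.resize(p[180:320,150:350],None,fx=4,fy=4,interpolation=cv2.INTER_CUBIC))"
```

```text
5.4 [607.03 -92.03  17.15] [ 1.7999e+02 -5.0000e-02 -1.7792e+02] [-5.3  0.4 10.5]
```

View pics/wrist4.png

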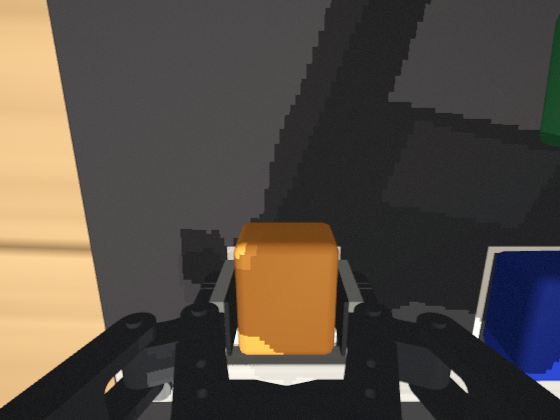

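View pics/c4.png

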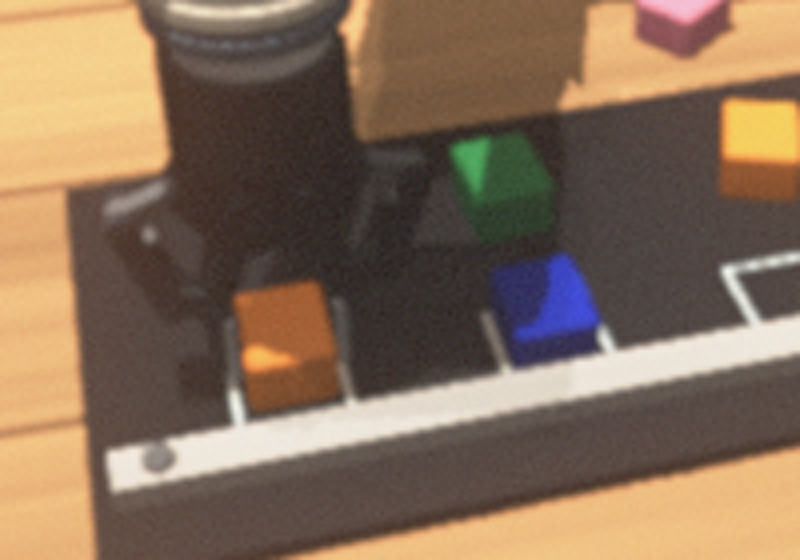

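The block is centred between its white side lines, at crop (238,400) and (350,395), and still a few mm short of the bar. Creeping in.

jog_arm([
  {"grip": 0.3,"translation": [-0.002,0,0],"twist": [0,0,0]},
  {"grip": 0.3,"translation": [-0.002,0,0],"twist": [0,0,0]},
  {"grip": 0.3,"translation": [-0.002,0,0],"twist": [0,0,0]},
  {"grip": 0.3,"translation": [-0.002,0,0],"twist": [0,0,0]},
  {"grip": 0.3,"translation": [0,0,0],"twist": [0,0,0]},
])

```text
clock: 5.82
eef_pos: [614.4, -91.8, 17.2]
tcp_rot: [3.141, -0.002, -3.105]
contact_force: [-8.7, -0.4, 12.7]
opening: 0.46
```

jog_arm([
  {"grip": 0.3,"translation": [-0.001,0,0],"twist": [0,0,0]},
  {"grip": 0.3,"translation": [-0.001,0,0],"twist": [0,0,0]},
  {"grip": 0.3,"translation": [0,0,0],"twist": [0,0,0]},
])

```text
clock: 6.07
eef_pos: [615.9, -91.7, 17.2]
tcp_rot: [3.141, -0.003, -3.105]
contact_force: [-9.3, 0.6, 14.2]
opening: 0.461
```

jog_arm([
  {"grip": 0.3,"translation": [-0.001,0,0],"twist": [0,0,0]},
  {"grip": 0.3,"translation": [-0.001,0,0],"twist": [0,0,0]},
  {"grip": 0.3,"translation": [0,0,0],"twist": [0,0,0]},
])

```text
clock: 6.32
eef_pos: [618.0, -91.7, 17.2]
tcp_rot: [3.141, -0.003, -3.105]
contact_force: [-9.1, -0.4, 12.9]
opening: 0.461
```

jog_arm([
  {"grip": 0.3,"translation": [-0.001,0,0],"twist": [0,0,0]},
  {"grip": 0.3,"translation": [0,0,0],"twist": [0,0,0]},
])

```text
clock: 6.48
eef_pos: [618.7, -91.7, 17.2]
tcp_rot: [3.141, -0.004, -3.105]
contact_force: [-9.4, 0.4, 14.1]
opening: 0.457
```

jog_arm([
  {"grip": 0.3,"translation": [-0.001,0,0],"twist": [0,0,0]},
  {"grip": 0.3,"translation": [0,0,0],"twist": [0,0,0]},
])

```text
clock: 6.65
eef_pos: [619.9, -91.6, 17.2]
tcp_rot: [3.141, -0.003, -3.105]
contact_force: [-9.2, -0.1, 14.8]
opening: 0.463
```

jog_arm([
  {"grip": 0.3,"translation": [-0.001,0,0],"twist": [0,0,0]},
  {"grip": 0.3,"translation": [0,0,0],"twist": [0,0,0]},
])

```text
clock: 6.82
eef_pos: [620.7, -91.6, 17.2]
tcp_rot: [3.141, -0.004, -3.105]
contact_force: [-10.3, 0.2, 13.9]
opening: 0.465
```

jog_arm([
  {"grip": 0.3,"translation": [-0.001,0,0],"twist": [0,0,0]},
  {"grip": 0.3,"translation": [0,0,0],"twist": [0,0,0]},
])

```text
clock: 6.98
eef_pos: [622.0, -91.5, 17.2]
tcp_rot: [3.141, -0.003, -3.105]
contact_force: [-9.3, -0.6, 13.4]
opening: 0.461
```

```bash
python3 snap.py 5 side scene; python3 -c "
import cv2
p=cv2.imread('pics/scene5.png');cv2.imwrite('pics/c5.png',cv2.resize(p[220:320,180:320],None,fx=5,fy=5,interpolation=cv2.INTER_CUBIC))"
```

```text
7.0833 [621.96 -91.54  17.17] [ 1.7999e+02 -1.7000e-01 -1.7792e+02] [-9.  -0.4 13.4]
```

View pics/c5.png

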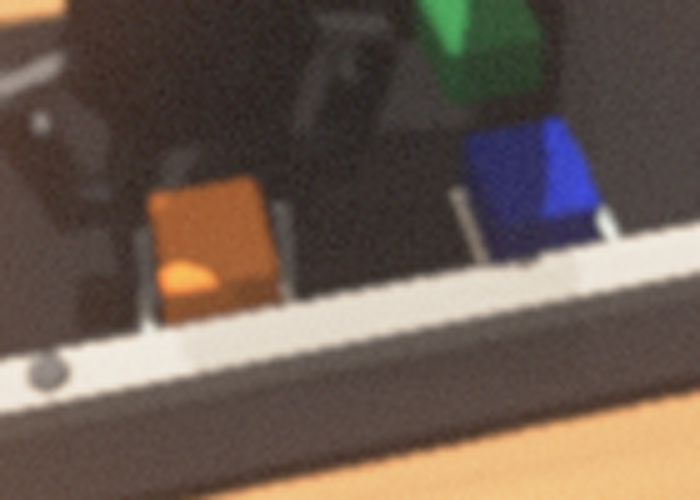

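Amber still shows more front face (about 35 px in the crop) than blue (about 20 px), so there are a few mm left.

jog_arm([
  {"grip": 0.3,"translation": [-0.001,0,0],"twist": [0,0,0]},
  {"grip": 0.3,"translation": [-0.001,0,0],"twist": [0,0,0]},
])

```text
clock: 7.25
eef_pos: [623.6, -91.5, 17.2]
tcp_rot: [3.141, -0.004, -3.105]
contact_force: [-9.4, -0.3, 14.7]
opening: 0.46
```

jog_arm([
  {"grip": 0.3,"translation": [-0.001,0,0],"twist": [0,0,0]},
  {"grip": 0.3,"translation": [0,0,0],"twist": [0,0,0]},
])

```text
clock: 7.42
eef_pos: [623.9, -91.5, 17.2]
tcp_rot: [3.141, -0.005, -3.105]
contact_force: [-12.8, -1.0, 18.6]
opening: 0.463
```

jog_arm([
  {"grip": 0.3,"translation": [-0.001,0,0],"twist": [0,0,0]},
  {"grip": 0.3,"translation": [0,0,0],"twist": [0,0,0]},
])

```text
clock: 7.58
eef_pos: [623.9, -91.5, 17.2]
tcp_rot: [3.141, -0.007, -3.105]
contact_force: [-16.6, -1.3, 21.6]
opening: 0.46
```

```bash
python3 snap.py 6 scene; python3 -c "
import cv2
p=cv2.imread('pics/scene6.png');cv2.imwrite('pics/c6.png',cv2.resize(p[220:320,180:320],None,fx=5,fy=5,interpolation=cv2.INTER_CUBIC))"
```

```text
7.6333 [623.97 -91.46  17.19] [ 179.97   -0.39 -177.91] [-17.5  -1.1  21.5]
```

View pics/c6.png

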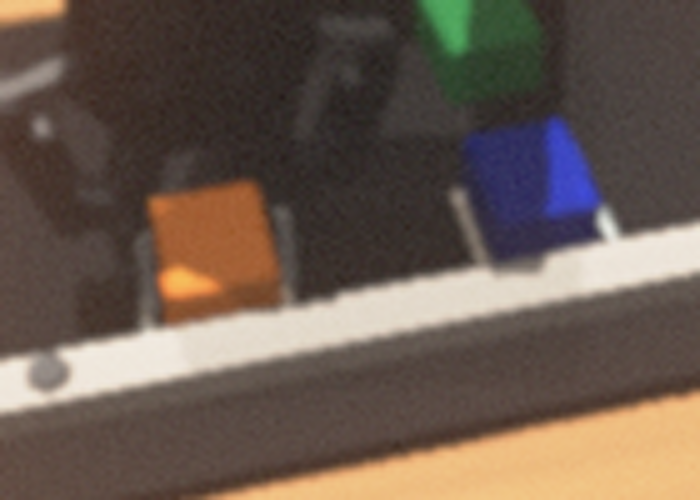

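Force has risen to 17 N in x with the tool stopped at 623.9, so the block is against the bar. Releasing and rising.

jog_arm([
  {"grip": -0.2,"translation": [0,0,0],"twist": [0,0,0]},
  {"grip": -0.6,"translation": [0,0,0],"twist": [0,0,0]},
  {"grip": -1,"translation": [0,0,0],"twist": [0,0,0]},
  {"grip": -1,"translation": [0,0,0],"twist": [0,0,0]},
  {"grip": -1,"translation": [0,0,0],"twist": [0,0,0]},
  {"grip": -1,"translation": [0,0,-0.02],"twist": [0,0,0]},
  {"grip": -1,"translation": [0,0,-0.04],"twist": [0,0,0]},
  {"grip": -1,"translation": [0,0,-0.04],"twist": [0,0,0]},
  {"grip": -1,"translation": [0,0,0],"twist": [0,0,0]},
])

```text
clock: 8.38
eef_pos: [632.2, -91.9, 123.7]
tcp_rot: [-3.14, 0.011, -3.105]
contact_force: [2.0, 0.8, 0.2]
opening: 0.996
```

```bash
python3 snap.py 7 wrist
```

```text
8.4333 [630.89 -91.8  120.78] [-179.92    0.46 -177.92] [-0.2 -1.  -0.9]
```

View pics/wrist7.png

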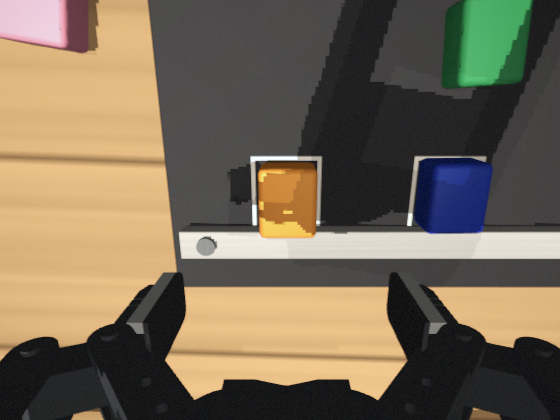

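Wrist view: the amber block at (287,200) sits inside its outline, square, with its end on the bar like the blue one at (453,195). On to the second amber.

jog_arm([
  {"grip": -1,"translation": [0.0128,0.0326,-0.01],"twist": [0,0,0]},
  {"grip": -1,"translation": [0.0128,0.0326,0],"twist": [0,0,0]},
  {"grip": -1,"translation": [0.0128,0.0326,0],"twist": [0,0,0]},
  {"grip": -1,"translation": [0.0128,0.0326,0],"twist": [0,0,0]},
  {"grip": -1,"translation": [0.0128,0.0326,0],"twist": [0,0,0]},
  {"grip": -1,"translation": [0.0128,0.0326,0],"twist": [0,0,0]},
  {"grip": -1,"translation": [0.0128,0.0326,0],"twist": [0,0,0]},
  {"grip": -1,"translation": [0.0128,0.0326,0],"twist": [0,0,0]},
])

```text
clock: 9.1
eef_pos: [514.5, 166.8, 125.4]
tcp_rot: [-3.141, -0.001, -3.106]
contact_force: [0.6, 0.7, 0.4]
opening: 1.002
```

jog_arm([
  {"grip": -1,"translation": [0,0,0],"twist": [0,0,0.093]},
  {"grip": -1,"translation": [0,0,0],"twist": [0,0,0.093]},
  {"grip": -1,"translation": [0,0,0],"twist": [0,0,0.093]},
  {"grip": -1,"translation": [0,0,0],"twist": [0,0,0.093]},
  {"grip": -1,"translation": [0,0,0],"twist": [0,0,0]},
  {"grip": -1,"translation": [0,0,0],"twist": [0,0,0]},
])

```text
clock: 9.6
eef_pos: [515.4, 165.5, 125.6]
tcp_rot: [-3.141, -0.001, 2.809]
contact_force: [-1.2, 0.1, -0.2]
opening: 0.999
```

```bash
python3 snap.py 8 wrist; python3 - <<'E'
import cv2
p=cv2.imread('pics/wrist8.png');cv2.imwrite('pics/c8.png',cv2.resize(p[130:320,160:400],None,fx=3,fy=3,interpolation=cv2.INTER_CUBIC))
E
```

```text
9.65 [515.5  165.45 125.68] [-1.7997e+02 -4.0000e-02  1.6094e+02] [ 0.1  0.3 -0.2]
```

View pics/c8.png

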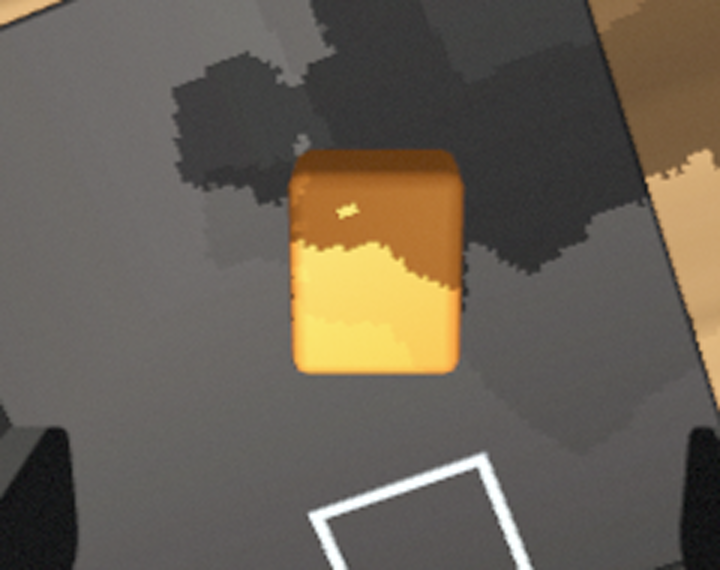

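The second amber is square to the jaws and centred: crop x 291–462, middle 376, against a jaw middle of about 380. Descending and gripping.

jog_arm([
  {"grip": -1,"translation": [0,0,0.03],"twist": [0,0,0]},
  {"grip": -1,"translation": [0,0,0.03],"twist": [0,0,0]},
  {"grip": -1,"translation": [0,0,0.025],"twist": [0,0,0]},
  {"grip": -1,"translation": [0,0,0.015],"twist": [0,0,0]},
  {"grip": -1,"translation": [0,0,0.009],"twist": [0,0,0]},
  {"grip": -1,"translation": [0,0,0],"twist": [0,0,0]},
  {"grip": -1,"translation": [0,0,0],"twist": [0,0,0]},
])

```text
clock: 10.23
eef_pos: [515.9, 165.5, 17.3]
tcp_rot: [-3.141, -0.0, 2.807]
contact_force: [0.8, -0.6, -0.5]
opening: 0.997
```

jog_arm([
  {"grip": -0.4,"translation": [0,0,0],"twist": [0,0,0]},
  {"grip": -0.2,"translation": [0,0,0],"twist": [0,0,0]},
  {"grip": 0,"translation": [0,0,0],"twist": [0,0,0]},
  {"grip": 0.1,"translation": [0,0,0],"twist": [0,0,0]},
  {"grip": 0.2,"translation": [0,0,0],"twist": [0,0,0]},
  {"grip": 0.3,"translation": [0,0,0],"twist": [0,0,0]},
  {"grip": 0.3,"translation": [0,0,0],"twist": [0,0,0]},
  {"grip": 0.3,"translation": [0,0,0],"twist": [0,0,0]},
], squeeze=30)

```text
clock: 10.9
eef_pos: [516.4, 165.7, 18.2]
tcp_rot: [3.141, 0.001, 2.806]
contact_force: [-1.9, -0.9, 4.9]
opening: 0.461
```

jog_arm([
  {"grip": 0.3,"translation": [0,0,0],"twist": [0,0,-0.062]},
  {"grip": 0.3,"translation": [0,0,0],"twist": [0,0,-0.062]},
  {"grip": 0.3,"translation": [0,0,0],"twist": [0,0,-0.062]},
  {"grip": 0.3,"translation": [0,0,0],"twist": [0,0,-0.062]},
  {"grip": 0.3,"translation": [0,0,0],"twist": [0,0,-0.062]},
  {"grip": 0.3,"translation": [0,0,0],"twist": [0,0,-0.062]},
  {"grip": 0.3,"translation": [-0.01,-0.0023,0],"twist": [0,0,0]},
  {"grip": 0.3,"translation": [-0.01,-0.0023,0],"twist": [0,0,0]},
  {"grip": 0.3,"translation": [-0.01,-0.0023,0],"twist": [0,0,0]},
  {"grip": 0.3,"translation": [-0.01,-0.0023,0],"twist": [0,0,0]},
])

```text
clock: 11.73
eef_pos: [555.1, 157.9, 18.2]
tcp_rot: [3.142, -0.003, -3.106]
contact_force: [-8.5, 0.9, 14.0]
opening: 0.466
```

jog_arm([
  {"grip": 0.3,"translation": [-0.01,-0.0023,0],"twist": [0,0,0]},
  {"grip": 0.3,"translation": [-0.01,-0.0023,0],"twist": [0,0,0]},
  {"grip": 0.3,"translation": [-0.01,-0.0023,0],"twist": [0,0,0]},
  {"grip": 0.3,"translation": [-0.01,-0.0023,0],"twist": [0,0,0]},
  {"grip": 0.3,"translation": [-0.005,-0.0023,0],"twist": [0,0,0]},
  {"grip": 0.3,"translation": [0,0,0],"twist": [0,0,0]},
  {"grip": 0.3,"translation": [0,0,0],"twist": [0,0,0]},
])

```text
clock: 12.32
eef_pos: [603.0, 147.9, 18.2]
tcp_rot: [3.141, 0.003, -3.106]
contact_force: [3.6, -2.5, 5.1]
opening: 0.464
```

```bash
python3 snap.py 9 scene side; python3 - <<'E'
import cv2
p=cv2.imread('pics/scene9.png');cv2.imwrite('pics/c9.png',cv2.resize(p[200:310,270:410],None,fx=5,fy=5,interpolation=cv2.INTER_CUBIC))
E
```

```text
12.4167 [602.99 147.9   18.25] [ 1.7999e+02  1.7000e-01 -1.7793e+02] [ 3.1 -1.9  5.6]
```

View pics/c9.png

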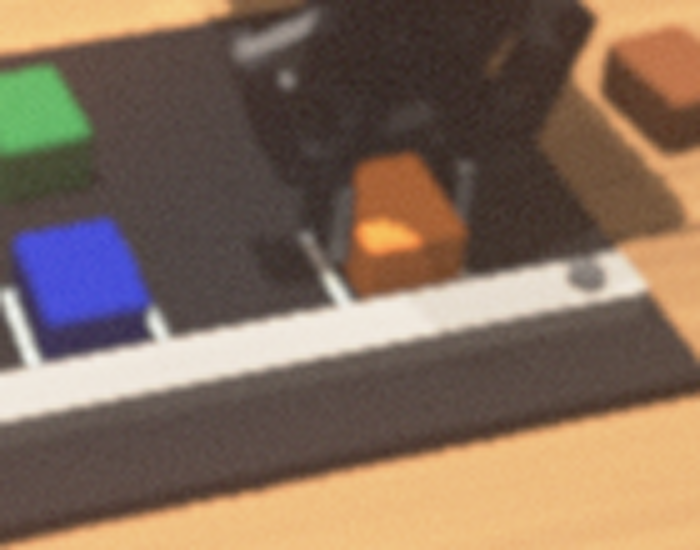

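jog_arm([
  {"grip": 0.3,"translation": [-0.002,0,0],"twist": [0,0,0]},
  {"grip": 0.3,"translation": [-0.002,0,0],"twist": [0,0,0]},
  {"grip": 0.3,"translation": [-0.002,0,0],"twist": [0,0,0]},
  {"grip": 0.3,"translation": [-0.001,0,0],"twist": [0,0,0]},
  {"grip": 0.3,"translation": [0,0,0],"twist": [0,0,0]},
])

```text
clock: 12.83
eef_pos: [605.6, 148.0, 18.2]
tcp_rot: [-3.141, -0.005, -3.106]
contact_force: [-13.7, -1.1, 21.4]
opening: 0.464
```

jog_arm([
  {"grip": 0.3,"translation": [-0.001,0,0],"twist": [0,0,0]},
  {"grip": 0.3,"translation": [-0.001,0,0],"twist": [0,0,0]},
  {"grip": 0.3,"translation": [0,0,0],"twist": [0,0,0]},
])

```text
clock: 13.08
eef_pos: [607.4, 148.1, 18.2]
tcp_rot: [-3.141, -0.006, -3.106]
contact_force: [-14.5, -1.6, 21.7]
opening: 0.463
```

jog_arm([
  {"grip": 0.3,"translation": [-0.001,0,0],"twist": [0,0,0]},
  {"grip": 0.3,"translation": [-0.001,0,0],"twist": [0,0,0]},
  {"grip": 0.3,"translation": [0,0,0],"twist": [0,0,0]},
])

```text
clock: 13.33
eef_pos: [609.6, 148.2, 18.2]
tcp_rot: [-3.141, -0.005, -3.106]
contact_force: [-13.4, -0.5, 21.9]
opening: 0.458
```

jog_arm([
  {"grip": 0.3,"translation": [-0.001,0,0],"twist": [0,0,0]},
  {"grip": 0.3,"translation": [-0.001,0,0],"twist": [0,0,0]},
  {"grip": 0.3,"translation": [-0.001,0,0],"twist": [0,0,0]},
  {"grip": 0.3,"translation": [0,0,0],"twist": [0,0,0]},
])

```text
clock: 13.67
eef_pos: [612.3, 148.3, 18.2]
tcp_rot: [-3.141, -0.006, -3.106]
contact_force: [-14.8, -0.1, 21.9]
opening: 0.464
```

jog_arm([
  {"grip": 0.3,"translation": [-0.001,0,0],"twist": [0,0,0]},
  {"grip": 0.3,"translation": [0,0,0],"twist": [0,0,0]},
])

```text
clock: 13.83
eef_pos: [612.3, 148.3, 18.2]
tcp_rot: [-3.141, -0.008, -3.106]
contact_force: [-18.6, -0.6, 25.7]
opening: 0.462
```

jog_arm([
  {"grip": 0.3,"translation": [-0.001,0,0],"twist": [0,0,0]},
  {"grip": 0.3,"translation": [0,0,0],"twist": [0,0,0]},
])

```text
clock: 14.0
eef_pos: [612.3, 148.3, 18.2]
tcp_rot: [-3.141, -0.01, -3.106]
contact_force: [-21.5, -0.3, 29.6]
opening: 0.46
```

The tool stopped at 612.3 and the force is rising, so this block is against the bar. Releasing, rising and retreating toward the robot for a look.

jog_arm([
  {"grip": -0.2,"translation": [0,0,0],"twist": [0,0,0]},
  {"grip": -0.6,"translation": [0,0,0],"twist": [0,0,0]},
  {"grip": -1,"translation": [0,0,0],"twist": [0,0,0]},
  {"grip": -1,"translation": [0,0,0],"twist": [0,0,0]},
  {"grip": -1,"translation": [0,0,0],"twist": [0,0,0]},
  {"grip": -1,"translation": [0,0,-0.02],"twist": [0,0,0]},
  {"grip": -1,"translation": [0,0,-0.04],"twist": [0,0,0]},
  {"grip": -1,"translation": [0,0,-0.04],"twist": [0,0,0]},
  {"grip": -1,"translation": [0.02,-0.035,0],"twist": [0,0,0]},
  {"grip": -1,"translation": [0.02,-0.035,0],"twist": [0,0,0]},
])

```text
clock: 14.83
eef_pos: [582.6, 77.9, 120.1]
tcp_rot: [3.141, 0.007, -3.103]
contact_force: [0.4, -1.0, -1.3]
opening: 0.999
```

jog_arm([
  {"grip": -1,"translation": [0.01,-0.035,-0.02],"twist": [0,0,0]},
  {"grip": -1,"translation": [0.01,-0.02,-0.03],"twist": [0,0,0]},
  {"grip": -1,"translation": [0.01,0,-0.03],"twist": [0,0,0]},
  {"grip": -1,"translation": [0,0,0],"twist": [0,0,0]},
  {"grip": -1,"translation": [0,0,0],"twist": [0,0,0]},
])

```text
clock: 15.25
eef_pos: [553.0, 20.7, 199.1]
tcp_rot: [3.142, 0.004, -3.106]
contact_force: [-0.4, -0.3, -0.9]
opening: 0.997
```

```bash
python3 snap.py 10 wrist scene side; python3 - <<'E'
import cv2
p=cv2.imread('pics/wrist10.png');cv2.imwrite('pics/c10.png',cv2.resize(p[100:350,120:450],None,fx=2.4,fy=2.4,interpolation=cv2.INTER_CUBIC))
p=cv2.imread('pics/scene10.png');cv2.imwrite('pics/c11.png',cv2.resize(p[200:320,170:400],None,fx=3.4,fy=3.4,interpolation=cv2.INTER_CUBIC))
E
```

```text
15.4 [551.73  21.35 196.22] [ 1.800e+02 -8.000e-02 -1.779e+02] [-0.1  0.4 -0.6]
```

View pics/c10.png

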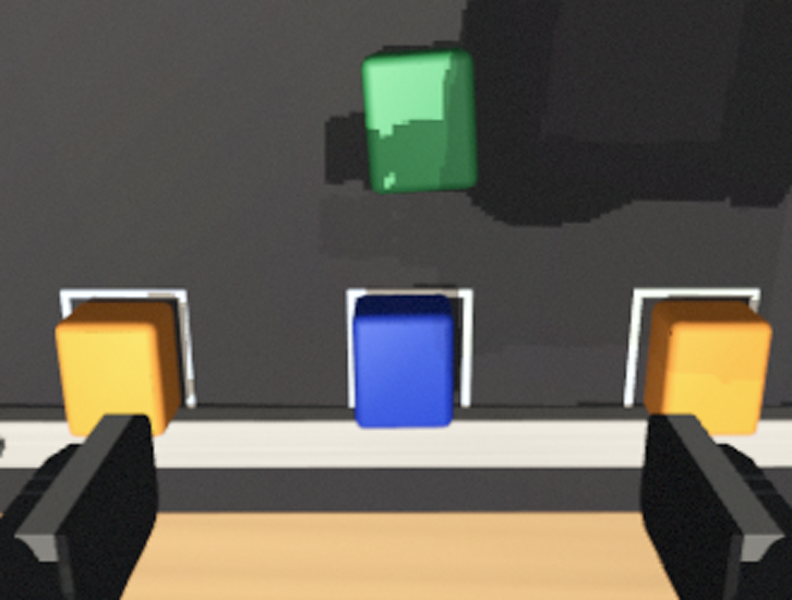

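View pics/c11.png

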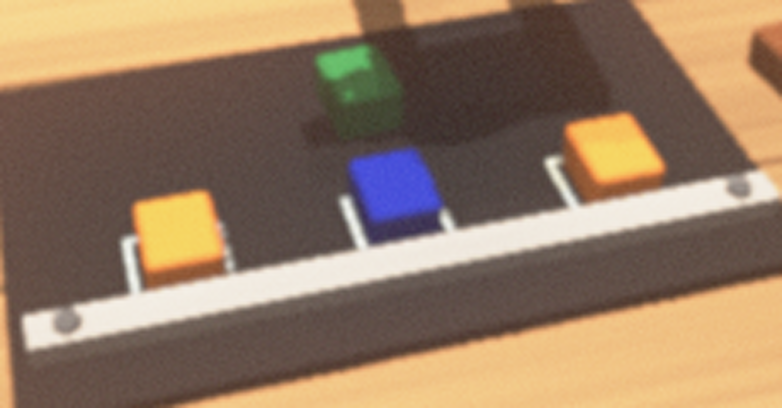

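```bash
python3 - <<'E'
from h import *
for f in ("side10","scene10","wrist10"):
    z=np.load(f'pics/{f}.npz');p,d=z['p'],z['d'];c={k:z[k] for k in ('fx','fy','cx','cy','R','t')}
    W=cloud(c,d)
    hsv=cv2.cvtColor(p,cv2.COLOR_RGB2HSV);S=hsv[...,1];H=hsv[...,0]
    B=(S>110)&(W[...,2]>36)&(W[...,2]<50)&(d>0)&(W[...,0]>470)&(W[...,0]<660)&(abs(W[...,1]-30)<175)
    n,l,st,ce=cv2.connectedComponentsWithStats(B.astype(np.uint8))
    for i in range(1,n):
        if st[i,4]<100: continue
        P=W[l==i];Q=np.c_[P[:,:2]-P[:,:2].mean(0),np.ones(len(P))]
        T=P[P[:,2]>np.median(P[:,2])-2.5]
        A=np.c_[T[:,:2]-T[:,:2].mean(0),np.ones(len(T))]
        k=np.linalg.lstsq(A,T[:,2],rcond=None)[0]
        rc=cv2.minAreaRect(P[:,:2].astype(np.float32))
        print(f,ce[i].round(),'H',np.median(H[l==i]),'tilt deg',np.degrees(k[:2]).round(1),'z',k[2].round(1),np.round(rc[0],1),np.round(rc[1],1),round(rc[2],1))
E
```

```text
side10 [229. 185.] H 22.0 tilt deg [ 0.1 -0.5] z 40.9 [620.3 -87.8] [49.9 40.4] 3.0
side10 [225. 221.] H 115.0 tilt deg [-0.1 -0.4] z 41.0 [612.9  26.2] [50.4 39.2] 1.1
side10 [279. 223.] H 69.0 tilt deg [ 0.  -1.1] z 40.9 [515.4  28.8] [49.1 40.4] 6.2
side10 [214. 270.] H 20.0 tilt deg [ 0.1 -0.2] z 41.1 [612.3 149.4] [50.1 40.9] 0.5
scene10 [350. 244.] H 20.0 tilt deg [-0.7  0.5] z 42.8 [615.  147.4] [50.7 40. ] 1.8
scene10 [285. 255.] H 119.0 tilt deg [-0.2  0.1] z 42.8 [616.8  23.5] [50.6 38.8] 3.2
scene10 [222. 269.] H 23.0 tilt deg [-0.6  0.2] z 42.8 [624.4 -91.7] [49.6 39.9] 1.8
wrist10 [297. 156.] H 68.0 tilt deg [0.8 0.4] z 42.3 [517.5  27.5] [49.  39.4] 6.1
wrist10 [288. 253.] H 114.0 tilt deg [ 0.5 -0.2] z 42.5 [614.3  24.9] [47.6 39.5] 2.0
wrist10 [166. 254.] H 24.0 tilt deg [ 0.4 -0.6] z 42.6 [622.6 -90.6] [48.6 39.5] 1.9
wrist10 [418. 255.] H 21.0 tilt deg [0.5 0.3] z 42.3 [613.2 147.8] [47.5 39.4] 1.9
```

View pics/side10.png

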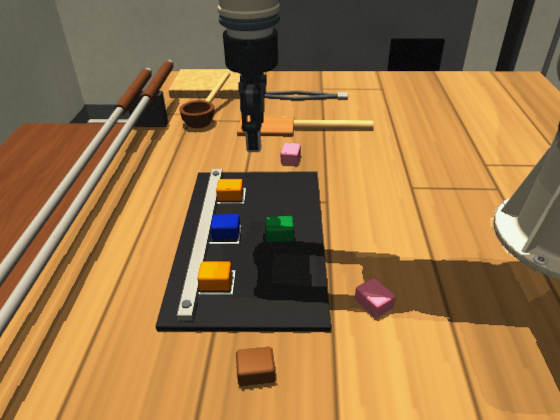

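Both ambers lie flat, with yaw 1.9° against the bar's 2.1°, and within about 1 mm of the expected places. Blue and green haven't moved. The arm is clear at z ≈ 196 mm.

```bash
python3 -c "
from rig import r
print(r.sign_off())"
```

```text
the job is handed in; nothing more can be done
None
```

I slid both amber blocks along the plate into the left and right places, without lifting them, and handed the job in at about 15.4 s of the 43 s allowed. I gripped each block lightly (30 N), turned it square on the plate, and pushed until the tool stopped against the bar. The push force had then risen to 17–21 N. I released both blocks and moved the arm clear.

**Last checks**
- **Flatness and squareness:** both ambers lie flat, with top heights within 2 mm of the expected 42 mm. The wrist camera puts their yaw at 1.9° against the bar's 2.1°. The side camera reads 3.0° and 0.5° for the two blocks.
- **Position:** in the wrist camera, both are within about 1 mm of the centre of their places, and their ends line up with the bar's near face to about 1 mm. The side camera puts the right block up to 4 mm off sideways.
- **Other blocks:** green is where it started and was not touched. I never went near the pink and brown look-alikes.

**One disagreement:** the blue block measures about 3–4 mm short of the line of the two ambers. It measured the same before I moved anything, so I left it alone as asked.

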